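Find the telescope canister in the bridge drawer

TASK

One of the three identical lidded canisters in the drawer holds the sextant's telescope, so it is much heavier. Going from the robot's left to its right, lift each canister by its sides, lid on, a few centimetres to feel its weight, and set it back upright where it stood. Then lift the heavy one's lid by its knob, with the telescope hanging from it, and stand it on its foot in the middle of the shallow steel tray without dropping it; the two light canisters stay closed in their places.

Things in the scene. Friction and masses are not known exactly. Their poses are not given: they have to be found in the camera images.
- lid_a: lid of one of three identical closed canisters (lid_a, lid_b, lid_c). Canister: bare aluminium, round, 60 mm across, 85 mm tall, 5 mm wall, upright on the drawer floor. Lid lies loose on the rim, concentric: aluminium disc 52 mm across, 3 mm thick, black knob 20 mm across and 25 mm tall on it. Origin: lid axis, underside of disc, level with the rim; z up through the knob, whose top is 28 mm above
- lid_b: lid of the second canister, alike in every visible way; same sizes and origin (at rim height, 85 mm above the canister's foot). A light canister weighs about 210 g with its lid. The heavy one weighs 540 to 640 g: a telescope is screwed under its lid and lifts out with it as one piece. Which one is heavy must be felt; it may stand in any of the three places
- lid_c: lid of the third canister, alike in every visible way; same sizes and origin. The telescope (only under the heavy one's lid) is a steel barrel with a flat brass foot 40 mm across, 70 mm below the lid's origin, with 5 mm to spare all round in the canister; it can stand on that foot with the lid on top
- tray: shallow open square tray of plain steel, fixed, on the drawer floor level with the canisters' feet: 130 x 130 mm, 16 mm tall, floor and walls 4 mm thick. Origin: centre of its underside; z up. When the telescope stands in it, its lid's origin is 74 mm above the tray's origin. Other things around the canisters and tray are under 45 mm high, the drawer's walls under 75 mm
Mind the look-alikes: they are no part of the job. Leave any blue look-alike of the lid_b alone.

How it is judged:
By the outcome, as a careful person would: the job done as asked, in the order asked, and still so for the second after the job is handed in, with the robot touching nothing.
It also fails if it takes over 72 s, if anything falls off the work surface, if the arm or the gripper's body presses on something with over 40 N, if the wrist force passes 120 N, or if a joint passes its speed limit or range.

ROBOT

A 7-joint arm with a two-finger parallel gripper is mounted at the origin on the work surface. World frame = base frame: x ahead of the robot, y to its left, z up, the work surface at z = 0. Lengths are in m, angles in rad, forces in N, time in s.
With the tool pointing down it reaches from about 0.425 to 0.875 m from the base axis. Payload 4.7 kg.
Tool frame: the origin (TCP) lies on the centre line of the jaws, within the pads' length; the fingertips stand 17 mm ahead of it and the grasp point (between the pads) lies 2 mm behind it (robot.tip_reach is the distance from the TCP to the fingertips, in m); y points along the fingers, z is the direction in which the jaws open and shut, and the axes are right-handed (so a half turn about y gives the same grasp; the last joint's range is limited). The gripper opens to 87 mm and grips with 3 to 60 N. Pads are 19 mm wide; open, the fingers measure 117 mm over their backs; the gripper's body (75 mm by 190 mm) begins 51 mm behind the grasp point.
Start: joints at [1.172, 0.321, -0.07, 1.45, 0.023, 1.371, -0.057], TCP at [0.261, -0.595, 0.24] pointing down, gripper open.
Joint ranges: [-2.86, 2.86], [-0.3, 2.09], [-1.38, 1.24], [0.06, 2.45], [-1.56, 4.7], [0.09, 2.05], [-2.69, 2.69]. Speed limits (rad/s): [2.57, 2.57, 3.14, 3.14, 3.14, 3.14, 3.14].

INTERFACE

Orientations are given as a rotation vector (axis times angle).
In Python, from cell import telemetry, camera, robot, recognise gives the robot as it stands.
- The arm moves only by the tool apply_moves, never from a script. Its argument "moves" is one flat list of numbers, 7 for each row, row after row: the shift along the tool's x, y, z in m, then the turn, a rotation vector about the tool's x, y, z in rad, then the opening in per cent of the stroke, from 0 (shut) to 100 (fully open). A call has 1 to 12 rows; each row shifts and turns the commanded pose from where the row before left it, along the tool's axes as they then stand; what a row does not reach is not made up. A row lasts 1/10 s, in which the tool goes at most 50 mm and 8.59 degrees, less where a joint would pass 70% of its speed; a pose out of reach is approached as far as the arm can. A call with a gripper value outside its range is refused whole. The fingers move at their own pace and stop on an object; "grip_force" is the grip in N (left out, the last holds). Time passes only in rows, so rows that do not move let the fingers close. It gives the time, the measured TCP pose, the force and the opening at its end, in the units of the state.
- telemetry.observe(): the state, without advancing time (a new reading comes with each control period).
- camera(name): name is "side" or "top" or "wrist"; returns a dict with "img" (384x512x3 uint8, red, green, blue), "range_z" (384x512 float32, m along the optical axis (not along the pixel's ray), 0 where there is no reading), "K" (3x3 intrinsics, pixels), "D" ([k1, k2, p1, p2, k3] as OpenCV has them; the pictures are not rectified), "pose" (4x4, takes a point from camera to world coordinates). Camera axes: x right, y down, z forward; pixel columns grow to the right and rows downward; lengths in m; the calibration is good to about 2 mm. A picture is of the moment at which its call begins.
- robot.job_done(): hands the job in, once; it reports no verdict.
Trained networks look in the newest picture that a camera, given by its name, has taken for a name from the list of things; names that differ only in an ending like _2 or _b are one class to them, and where a whole thing is asked for, a point or a joint stands for the part that bears it (a point fixed in the world has none). Each returns a list of dicts, best first, with "score" (0 to 1); they miss things now and then, are a little off and sometimes report something else, mostly with a low value. They report only what shows in the picture. A call takes as long as a camera call. They do not tell look-alikes from the thing itself.
- recognise(camera, name): "xyz" ([x, y, z] in m, in world coordinates, good to about 4 mm: the middle of the surface that is visible of it).
The state is a dict: "time_s": time; "joints": joint angles; "joint_vel": joint speeds; "joint_efforts": joint torques, N m; "tcp_pos": TCP position; "orientation": TCP orientation; "contact_force": force on the tool from outside, world axes, zero at the start; "ft_torque": the same for the moment, N m; "finger_gap": opening from 0.0 (shut) to 1.0 (fully open).
Only numpy, scipy, OpenCV 4.12 (cv2) and the standard library are available. Lean on these libraries where they do the work, as an engineer would, in place of code of your own. Each camera call takes 0.05 s, during which the arm holds its last target. There are 200 camera calls.

## Working session

There is one attempt and no reset: what is moved stays moved. The work goes in short steps, Python scripts to look and compute and a tool call to move; the robot and the scene stay as the last step left them, time stands still between calls to the robot, and variables do not carry over. Pictures are saved under pics/ and viewed, about 8 in all and at most 12, crops included, and the job is handed in when it is done.

Besides the shell and the picture viewer there is one more tool, called after "Emit:" by a JSON object that holds its "op" and its "data", one argument or row to a line. apply_moves: Moves the arm, as the interface text tells. Its arguments: {"type":"object","properties":{"moves":{"type":"array","items":{"type":"number"}},"grip_force":{"type":"number"}},"required":["moves"]}

```bash
mkdir -p pics; ls
python3 - <<'E'
from cell import telemetry,camera,robot,recognise
import cv2,numpy as np
from scipy.spatial.transform import Rotation as R
s=telemetry.observe();print(s['time_s'],s['tcp_pos'],s['orientation'],s['contact_force'],s['finger_gap'],robot.tip_reach)
print(R.from_rotvec(s['orientation']).as_matrix().round(3))
ims=[]
for c in['top','side']:
    d=camera(c);ims.append(d['img']);print(c,d['pose'].round(3).tolist(),d['K'].round(1).tolist())
    for n in['lid_a','tray']:
        for r in recognise(c,n):
            p=np.linalg.inv(d['pose'])@np.r_[r['xyz'],1]
            uv=cv2.projectPoints(p[:3].reshape(1,1,3),np.zeros(3),np.zeros(3),d['K'],np.array(d['D'],float))[0].ravel()
            print(n,np.round(r['xyz'],4),round(r['score'],2),uv.round())
cv2.imwrite('pics/top0.png',ims[0][...,::-1]);cv2.imwrite('pics/side0.png',ims[1][...,::-1])
E
```

```text
pics
0.0 [ 0.2605241  -0.59494517  0.23844936] [-0.41813219  1.99612154 -1.99230664] [ 0.40388392 -0.46799396  0.22431462] 0.9965934633781447 0.017
[[-0.916 -0.001  0.401]
 [-0.401  0.002 -0.916]
 [ 0.    -1.    -0.002]]
top [[0.007, -0.988, 0.155, 0.327], [-1.0, -0.01, -0.02, -0.034], [0.021, -0.155, -0.988, 0.802], [0.0, 0.0, 0.0, 1.0]] [[379.3, 0.0, 255.0], [0.0, 379.3, 192.1], [0.0, 0.0, 1.0]]
lid_a [0.5582 0.0427 0.1013] 0.96 [208. 129.]
lid_a [ 0.2806 -0.2624  0.0743] 0.96 [367. 276.]
lid_a [0.3066 0.1538 0.0687] 0.8 [148. 261.]
lid_a [ 0.5416 -0.0929  0.0966] 0.7 [279. 139.]
lid_a [0.6016 0.1804 0.1018] 0.67 [138. 107.]
lid_a [ 0.3254 -0.1558  0.0743] 0.61 [311. 252.]
side [[-0.724, -0.482, 0.493, 0.022], [-0.689, 0.503, -0.521, 0.437], [0.003, -0.718, -0.696, 0.696], [0.0, 0.0, 0.0, 1.0]] [[385.2, 0.0, 252.7], [0.0, 385.2, 191.4], [0.0, 0.0, 1.0]]
lid_a [0.5948 0.1866 0.1006] 0.87 [140. 203.]
lid_a [ 0.3188 -0.148   0.0721] 0.87 [333. 196.]
lid_a [0.3002 0.1693 0.0746] 0.84 [242. 287.]
lid_a [ 0.274  -0.2559  0.0626] 0.71 [373. 185.]
lid_a [0.549  0.0479 0.0971] 0.58 [202. 183.]
lid_a [ 0.54   -0.089   0.1003] 0.49 [247. 156.]
tray [ 0.5779 -0.2458  0.0203] 0.73 [276. 147.]
```

View pics/top0.png

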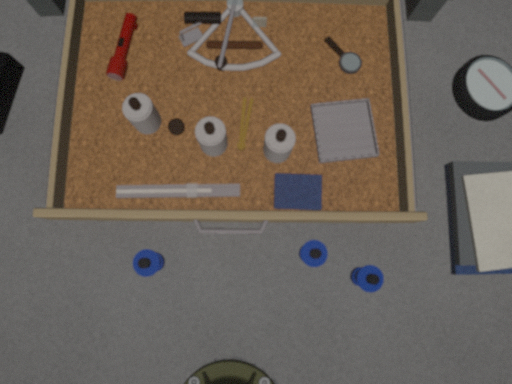

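View pics/side0.png

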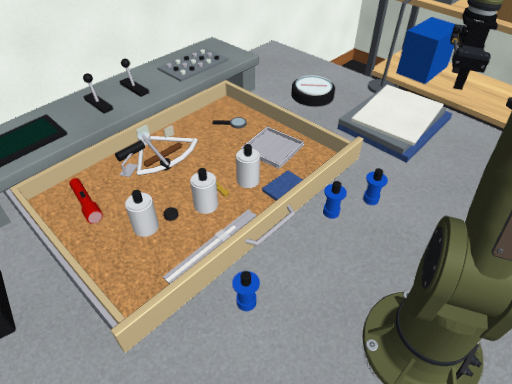

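The canisters in the drawer are at top-image pixels (140,112), (211,135) and (279,142); they are bare aluminium with black knobs. The look-alikes are the blue ones on the table, at (147,263), (314,253) and (370,278), so I leave those alone. The flat black cap at (176,127) is not a lid. The tray is at (344,130). Next I fit the positions from depth.

```bash
cat > h.py <<'E'
from cell import telemetry,camera,robot,recognise
import cv2,numpy as np
from scipy.optimize import least_squares
from scipy.spatial.transform import Rotation as R
def cloud(c):
    d=camera(c);K,D=d['K'],np.array(d['D'],float);h,w=d['range_z'].shape
    u,v=np.meshgrid(np.arange(w),np.arange(h));uv=np.stack([u,v],-1).reshape(-1,1,2).astype(float)
    n=cv2.undistortPoints(uv,K,D)[:,0];z=d['range_z'].ravel()
    P=np.c_[n*z[:,None],z]@d['pose'][:3,:3].T+d['pose'][:3,3]
    P[z==0]=np.nan
    return P.reshape(h,w,3),d
E
python3 - <<'E'
from h import *
cs={'L':(.60,.183),'M':(.555,.045),'R':(.541,-.09)}
for c in['top','side']:
    P,d=cloud(c);Q=P.reshape(-1,3);Q=Q[~np.isnan(Q[:,0])]
    f=Q[(abs(Q[:,0]-.6)<.15)&(abs(Q[:,1])<.2)&(Q[:,2]<.03)];print(c,'floor',np.median(f[:,2]).round(4))
    for k,(x,y) in cs.items():
        q=Q[np.hypot(Q[:,0]-x,Q[:,1]-y)<.055]
        kn=q[q[:,2]>.112];top=kn[kn[:,2]>np.percentile(kn[:,2],60)]
        b=q[(q[:,2]>.03)&(q[:,2]<.085)]
        r=least_squares(lambda t:np.hypot(b[:,0]-t[0],b[:,1]-t[1])-.03,[x,y],loss='soft_l1',f_scale=.002).x
        rim=q[(q[:,2]>.088)&(q[:,2]<.108)]
        print(k,'knob',top.mean(0).round(4),len(top),'ztop',np.percentile(q[:,2],98).round(4),'body',r.round(4),len(b),'rimmid',((rim.max(0)+rim.min(0))/2).round(4),(np.ptp(rim,axis=0)).round(3),'rimz',np.median(rim[:,2]).round(4))
    # tray
    q=Q[(abs(Q[:,0]-.565)<.1)&(abs(Q[:,1]+.22)<.1)]
    im=d['img'].reshape(-1,3)
    h=cv2.cvtColor(d['img'],cv2.COLOR_RGB2HSV)
    m=(h[...,1]<60)&(h[...,2]>90)&(abs(P[...,0]-.565)<.1)&(abs(P[...,1]+.22)<.09)&(P[...,2]<.05)
    n,l,st,ce=cv2.connectedComponentsWithStats(m.astype(np.uint8));i=1+st[1:,4].argmax()
    pts=P[l==i];rect=cv2.minAreaRect(pts[:,:2].astype(np.float32));print('tray',rect,st[i],ce[i],'z',np.percentile(pts[:,2],[5,50,95]).round(4))
E
```

```text
top floor 0.0132
L knob [0.6033 0.1844 0.1255] 45 ztop 0.1246 body [0.6057 0.1859] 305 rimmid [0.6047 0.185  0.098 ] [0.058 0.061 0.02 ] rimz 0.0992
M knob [0.5556 0.0389 0.126 ] 42 ztop 0.1252 body [0.5566 0.0393] 213 rimmid [0.5555 0.0397 0.0971] [0.058 0.058 0.018] rimz 0.0996
R knob [ 0.5429 -0.0944  0.1262] 41 ztop 0.1252 body [ 0.5436 -0.0944] 192 rimmid [ 0.5428 -0.0938  0.0981] [0.059 0.058 0.02 ] rimz 0.0996
tray ((0.5905433297157288, -0.2431090921163559), (0.1374448835849762, 0.13632303476333618), 7.2350287437438965) [ 311   99   67   64 3482] [343.70649052 130.02785755] z [0.0146 0.017  0.0287]
side floor 0.0136
L knob [0.6048 0.1861 0.1254] 35 ztop 0.1242 body [0.6046 0.185 ] 475 rimmid [0.6024 0.1862 0.0979] [0.058 0.06  0.02 ] rimz 0.0993
M knob [0.5562 0.0415 0.1257] 30 ztop 0.1245 body [0.5572 0.0401] 412 rimmid [0.5549 0.0414 0.0979] [0.058 0.059 0.02 ] rimz 0.0995
R knob [ 0.5426 -0.0947  0.1261] 26 ztop 0.1247 body [ 0.5443 -0.0955] 385 rimmid [ 0.5421 -0.0934  0.0978] [0.057 0.057 0.02 ] rimz 0.0999
tray ((0.586315393447876, -0.24066907167434692), (0.1300063282251358, 0.13383086025714874), 7.0178961753845215) [ 246  127   57   42 1313] [274.60776847 146.36024372] z [0.0152 0.0177 0.0287]
```

Emit:
{"op": "apply_moves", "data": {
  "moves": [0,0,0,0,0.1373,0,100,0,0,0,0,0.1373,0,100,0,0,0,0,0.1373,0,100,-0.01,0,-0.02,0,0,0,100,-0.019,0,-0.043,0,0,0,100,-0.019,0,-0.043,0,0,0,100,-0.019,0,-0.043,0,0,0,100,-0.019,0,-0.043,0,0,0,100,-0.019,0,-0.043,0,0,0,100,-0.019,0,-0.043,0,0,0,100,-0.019,0,-0.043,0,0,0,100,-0.019,0,-0.043,0,0,0,100],
  "grip_force": 25
}}

```text
time_s: 1.6
tcp_pos: [0.4229, -0.2295, 0.2399]
orientation: [-0.0, 2.22, -2.222]
contact_force: [1.4, -0.9, 0.5]
finger_gap: 0.996
```

Run:
```python
from h import *
d=camera('top');cv2.imwrite('pics/crop.png',cv2.resize(d['img'][85:170,100:390,::-1],None,fx=2.7,fy=2.7,interpolation=cv2.INTER_CUBIC))
s=telemetry.observe();print(s['time_s'],s['tcp_pos'],R.from_rotvec(s['orientation']).as_matrix().round(3).tolist(),s['joints'],s['contact_force'])
```

```text
1.65 [ 0.42694517 -0.22036658  0.24016362] [[-1.0, 0.003, 0.012], [-0.012, 0.004, -1.0], [-0.003, -1.0, -0.004]] [ 0.76058643 -0.02905506 -0.32765872  1.84511622 -0.01452205  1.32302484
 -1.12212235] [ 2.42448021  7.18088808 -0.35391509]
```

View pics/crop.png

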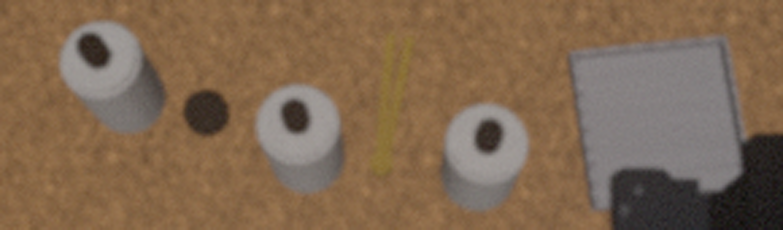

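The crop confirms three bare-metal canisters with black knobs at crop pixels (100,60), (298,120) and (487,140). The flat black disc at (206,112) is not one of them. I go over the left canister.

Emit:
{"op": "apply_moves", "data": {
  "moves": [-0.018,0,-0.0415,0,0,0,100,-0.018,0,-0.0415,0,0,0,100,-0.018,0,-0.0415,0,0,0,100,-0.018,0,-0.0415,0,0,0,100,-0.018,0,-0.0415,0,0,0,100,-0.018,0,-0.0415,0,0,0,100,-0.018,0,-0.0415,0,0,0,100,-0.018,0,-0.0415,0,0,0,100,-0.018,0,-0.0415,0,0,0,100,-0.018,0,-0.0315,0,0,0,100,-0.0025,0,-0.0115,0,0,0,100,0,0,0,0,0,0,100]
}}

```text
time_s: 2.85
tcp_pos: [0.6041, 0.1876, 0.2391]
orientation: [-0.007, 2.221, -2.218]
contact_force: [-1.0, -0.5, 0.2]
finger_gap: 1.001
```

Emit:
{"op": "apply_moves", "data": {
  "moves": [0,0,0,0,0,0,100,0,0,0,0,0,0,100,0,0,0,0,0,0,100]
}}

```text
time_s: 3.15
tcp_pos: [0.6047, 0.1833, 0.2398]
orientation: [-0.003, -2.219, 2.222]
contact_force: [-0.2, -1.2, 0.3]
finger_gap: 1.001
```

Run:
```python
from h import *
s=telemetry.observe();print(s['time_s'],s['tcp_pos'],R.from_rotvec(s['orientation']).as_matrix().round(3).tolist(),s['joints'],s['contact_force'])
d=camera('wrist');cv2.imwrite('pics/wr.png',d['img'][...,::-1])
P,d=cloud('wrist');Q=P.reshape(-1,3);Q=Q[~np.isnan(Q[:,0])]
q=Q[np.hypot(Q[:,0]-.605,Q[:,1]-.1855)<.05];k=q[(q[:,2]>.118)&(q[:,2]<.135)];print(len(k),(k.min(0)+k.max(0))/2,np.ptp(k,axis=0))
r=q[(q[:,2]>.085)&(q[:,2]<.108)];print(len(r))
if len(r):print((r.min(0)+r.max(0))/2,np.ptp(r,axis=0))
```

```text
3.15 [0.60467713 0.18329166 0.23980184] [[-1.0, 0.001, -0.002], [0.002, -0.001, -1.0], [-0.001, -1.0, 0.001]] [ 0.19427239  0.35431317 -0.67951448  1.48034751  0.22513309  1.38584796
 -2.06879074] [-0.22551964 -1.18854002  0.32867098]
320 [0.60450961 0.18421096 0.12289371] [0.01899815 0.0189585  0.00944666]
1955
[0.60476599 0.18426155 0.09641722] [0.05867483 0.05794653 0.02275017]
```

View pics/wr.png

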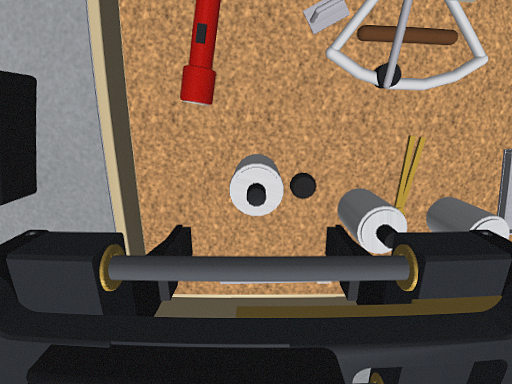

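The wrist picture shows the left canister at (256,188), clear of the fingers, with the black cap beside it at (303,185). Now I descend and grip.

Emit:
{"op": "apply_moves", "data": {
  "moves": [0,0.035,0,0,0,0,100,0,0.035,0,0,0,0,100,0,0.035,0,0,0,0,100,0,0.03,0,0,0,0,100,0,0.015,0,0,0,0,100,0,0.006,0,0,0,0,100,0,0.002,0,0,0,0,100,0,0,0,0,0,0,100,0,0,0,0,0,0,100,0,0,0,0,0,0,100]
}}

```text
time_s: 4.25
tcp_pos: [0.6053, 0.1856, 0.0828]
orientation: [0.001, 2.22, -2.22]
contact_force: [0.3, -0.4, 0.3]
finger_gap: 0.997
```

Emit:
{"op": "apply_moves", "data": {
  "moves": [0,0,0,0,0,0,60,0,0,0,0,0,0,50,0,0,0,0,0,0,50,0,0,0,0,0,0,50,0,0,0,0,0,0,50,0,0,0,0,0,0,50],
  "grip_force": 25
}}

```text
time_s: 4.85
tcp_pos: [0.6045, 0.1855, 0.0815]
orientation: [-0.001, 2.221, -2.221]
contact_force: [0.3, -0.5, 0.3]
finger_gap: 0.687
```

Emit:
{"op": "apply_moves", "data": {
  "moves": [0,-0.003,0,0,0,0,50,0,-0.008,0,0,0,0,50,0,-0.012,0,0,0,0,50,0,-0.008,0,0,0,0,50,0,-0.004,0,0,0,0,50,0,0,0,0,0,0,50,0,0,0,0,0,0,50,0,0,0,0,0,0,50,0,0,0,0,0,0,50]
}}

```text
time_s: 5.75
tcp_pos: [0.6042, 0.1853, 0.116]
orientation: [-0.002, 2.221, -2.222]
contact_force: [-0.1, 0.3, -2.2]
finger_gap: 0.684
```

Emit:
{"op": "apply_moves", "data": {
  "moves": [0,0,0,0,0,0,50,0,0,0,0,0,0,50]
}}

```text
time_s: 5.95
tcp_pos: [0.6044, 0.1853, 0.1163]
orientation: [-0.001, 2.221, -2.221]
contact_force: [0.3, 0.7, -2.6]
finger_gap: 0.685
```

Emit:
{"op": "apply_moves", "data": {
  "moves": [0,0.004,0,0,0,0,50,0,0.009,0,0,0,0,50,0,0.009,0,0,0,0,50,0,0.006,0,0,0,0,50,0,0.003,0,0,0,0,50,0,0.002,0,0,0,0,50,0,0.0015,0,0,0,0,50,0,0.0005,0,0,0,0,50,0,0,0,0,0,0,50,0,0,0,0,0,0,50]
}}

```text
time_s: 6.95
tcp_pos: [0.6047, 0.1854, 0.0818]
orientation: [-0.0, 2.221, -2.221]
contact_force: [-0.2, -0.7, -1.5]
finger_gap: 0.683
```

The left one is light (about 2.4 N). Seat it, release, rise, and go to the middle one: dx −0.048, dy −0.145.

Emit:
{"op": "apply_moves", "data": {
  "moves": [0,0.0005,0,0,0,0,50,0,0,0,0,0,0,50,0,0,0,0,0,0,75,0,0,0,0,0,0,100,0,0,0,0,0,0,100,0,0,0,0,0,0,100,0,0,0,0,0,0,100,0,0,0,0,0,0,100]
}}

```text
time_s: 7.75
tcp_pos: [0.6045, 0.1854, 0.081]
orientation: [-0.001, 2.221, -2.221]
contact_force: [-0.1, 0.7, -0.3]
finger_gap: 0.986
```

Emit:
{"op": "apply_moves", "data": {
  "moves": [0,-0.01,0,0,0,0,100,0,-0.035,0,0,0,0,100,0,-0.045,0,0,0,0,100,0,-0.045,0,0,0,0,100,0.012,-0.02,0.036,0,0,0,100,0.012,0,0.036,0,0,0,100,0.012,0,0.036,0,0,0,100,0.009,0,0.028,0,0,0,100,0.0035,0,0.009,0,0,0,100,0,0,0,0,0,0,100,0,0,0,0,0,0,100,0,0,0,0,0,0,100]
}}

```text
time_s: 8.95
tcp_pos: [0.5564, 0.0427, 0.2362]
orientation: [-0.004, 2.221, -2.218]
contact_force: [-0.4, 0.0, 0.2]
finger_gap: 1.002
```

```bash
cat > m.py <<'E'
import sys
from h import *
s=telemetry.observe();print(s['time_s'],s['tcp_pos'],s['contact_force'],s['finger_gap'])
P,d=cloud(sys.argv[1]);Q=P.reshape(-1,3);Q=Q[~np.isnan(Q[:,0])]
for n,x,y in[('L',.605,.185),('M',.556,.040),('R',.543,-.0945)]:
    q=Q[np.hypot(Q[:,0]-x,Q[:,1]-y)<.05]
    for lo,hi in[(.118,.14),(.085,.108)]:
        k=q[(q[:,2]>lo)&(q[:,2]<hi)]
        if len(k)>20:print(n,len(k),((k.min(0)+k.max(0))/2).round(4),np.ptp(k,axis=0).round(4),np.median(k[:,2]).round(4))
E
python3 m.py wrist
```

```text
8.95 [0.55641491 0.04274636 0.23621388] [-0.4161441   0.04932199  0.22640794] 1.002434114139402
L 382 [0.605  0.1835 0.1226] [0.019  0.0198 0.0091] 0.1251
L 2161 [0.6049 0.184  0.0965] [0.0596 0.0595 0.023 ] 0.0999
M 324 [0.5565 0.0396 0.1228] [0.0195 0.0187 0.0092] 0.1255
M 2003 [0.5569 0.0389 0.0963] [0.0585 0.0585 0.0225] 0.1004
R 320 [ 0.5447 -0.0954  0.1226] [0.0182 0.0195 0.0091] 0.1252
R 1898 [ 0.5447 -0.0957  0.0965] [0.0585 0.0597 0.023 ] 0.1003
```

Emit:
{"op": "apply_moves", "data": {
  "moves": [0,0.035,0.001,0,0,0,100,0,0.035,0,0,0,0,100,0,0.035,0,0,0,0,100,0,0.027,0,0,0,0,100,0,0.015,0,0,0,0,100,0,0.006,0,0,0,0,100,0,0.002,0,0,0,0,100,0,0,0,0,0,0,100,0,0,0,0,0,0,100]
}}

```text
time_s: 9.9
tcp_pos: [0.5572, 0.0395, 0.0824]
orientation: [0.002, 2.22, -2.22]
contact_force: [-0.0, -0.3, -0.1]
finger_gap: 0.996
```

Emit:
{"op": "apply_moves", "data": {
  "moves": [0,0,0,0,0,0,60,0,0,0,0,0,0,50,0,0,0,0,0,0,50,0,0,0,0,0,0,50,0,0,0,0,0,0,50,0,0,0,0,0,0,50],
  "grip_force": 25
}}

```text
time_s: 10.5
tcp_pos: [0.5564, 0.0397, 0.0812]
orientation: [-0.001, 2.221, -2.22]
contact_force: [0.7, 1.0, 0.3]
finger_gap: 0.675
```

Emit:
{"op": "apply_moves", "data": {
  "moves": [0,-0.003,0,0,0,0,50,0,-0.008,0,0,0,0,50,0,-0.012,0,0,0,0,50,0,-0.008,0,0,0,0,50,0,-0.004,0,0,0,0,50,0,0,0,0,0,0,50,0,0,0,0,0,0,50,0,0,0,0,0,0,50,0,0,0,0,0,0,50]
}}

```text
time_s: 11.4
tcp_pos: [0.5558, 0.0393, 0.1156]
orientation: [-0.002, 2.221, -2.221]
contact_force: [-1.1, -0.0, -2.6]
finger_gap: 0.677
```

Emit:
{"op": "apply_moves", "data": {
  "moves": [0,0,0,0,0,0,50,0,0,0,0,0,0,50]
}}

```text
time_s: 11.6
tcp_pos: [0.5561, 0.0394, 0.1158]
orientation: [-0.001, 2.221, -2.221]
contact_force: [0.3, -0.1, -1.3]
finger_gap: 0.679
```

Emit:
{"op": "apply_moves", "data": {
  "moves": [0,0.004,0,0,0,0,50,0,0.009,0,0,0,0,50,0,0.009,0,0,0,0,50,0,0.006,0,0,0,0,50,0,0.003,0,0,0,0,50,0,0.002,0,0,0,0,50,0,0.0015,0,0,0,0,50,0,0.0005,0,0,0,0,50,0,0,0,0,0,0,50,0,0,0,0,0,0,50]
}}

```text
time_s: 12.6
tcp_pos: [0.5564, 0.0393, 0.0813]
orientation: [-0.0, 2.221, -2.221]
contact_force: [-0.3, 0.0, -2.8]
finger_gap: 0.676
```

The middle one is also light. Seat, release, and go to the right one: dx −0.012, dy −0.135.

Emit:
{"op": "apply_moves", "data": {
  "moves": [0,0.0005,0,0,0,0,50,0,0,0,0,0,0,50,0,0,0,0,0,0,75,0,0,0,0,0,0,100,0,0,0,0,0,0,100,0,0,0,0,0,0,100,0,0,0,0,0,0,100,0,0,0,0,0,0,100]
}}

```text
time_s: 13.4
tcp_pos: [0.5562, 0.0393, 0.0805]
orientation: [-0.001, 2.221, -2.221]
contact_force: [0.3, -0.2, -0.1]
finger_gap: 0.992
```

Emit:
{"op": "apply_moves", "data": {
  "moves": [0,-0.01,0,0,0,0,100,0,-0.035,0,0,0,0,100,0,-0.045,0,0,0,0,100,0,-0.045,0,0,0,0,100,0.003,-0.02,0.034,0,0,0,100,0.003,0,0.034,0,0,0,100,0.003,0,0.034,0,0,0,100,0.003,0,0.025,0,0,0,100,0,0,0.008,0,0,0,100,0,0,0,0,0,0,100,0,0,0,0,0,0,100,0,0,0,0,0,0,100]
}}

```text
time_s: 14.6
tcp_pos: [0.5446, -0.0933, 0.2357]
orientation: [-0.004, 2.22, -2.218]
contact_force: [0.3, 0.8, -0.4]
finger_gap: 1.005
```

```bash
python3 m.py wrist
```

```text
14.6 [ 0.54463065 -0.09332176  0.23572908] [ 0.29211706  0.83533028 -0.41694698] 1.00499398484821
L 1607 [0.6046 0.1741 0.0965] [0.0589 0.0421 0.0229] 0.0992
M 358 [0.5566 0.0371 0.1225] [0.02   0.0189 0.009 ] 0.1251
M 2062 [0.5568 0.0377 0.0964] [0.0601 0.0599 0.0228] 0.1
R 327 [ 0.5439 -0.0965  0.123 ] [0.0191 0.0188 0.0098] 0.1254
R 2012 [ 0.544  -0.0962  0.0964] [0.0589 0.0583 0.0222] 0.1004
```

Emit:
{"op": "apply_moves", "data": {
  "moves": [0,0.035,0,0,0,0,100,0,0.035,0,0,0,0,100,0,0.035,0,0,0,0,100,0,0.027,0,0,0,0,100,0,0.015,0,0,0,0,100,0,0.006,0,0,0,0,100,0,0.0015,0,0,0,0,100,0,0,0,0,0,0,100,0,0,0,0,0,0,100]
}}

```text
time_s: 15.55
tcp_pos: [0.5454, -0.0958, 0.0825]
orientation: [0.002, 2.219, -2.221]
contact_force: [0.1, -0.8, 0.0]
finger_gap: 0.999
```

Emit:
{"op": "apply_moves", "data": {
  "moves": [0,0,0,0,0,0,60,0,0,0,0,0,0,50,0,0,0,0,0,0,50,0,0,0,0,0,0,50,0,0,0,0,0,0,50,0,0,0,0,0,0,50],
  "grip_force": 35
}}

```text
time_s: 16.15
tcp_pos: [0.5443, -0.0951, 0.0812]
orientation: [-0.001, 2.221, -2.22]
contact_force: [-1.2, 1.8, 2.1]
finger_gap: 0.685
```

Emit:
{"op": "apply_moves", "data": {
  "moves": [0,-0.003,0,0,0,0,50,0,-0.008,0,0,0,0,50,0,-0.012,0,0,0,0,50,0,-0.008,0,0,0,0,50,0,-0.004,0,0,0,0,50,0,0,0,0,0,0,50,0,0,0,0,0,0,50,0,0,0,0,0,0,50,0,0,0,0,0,0,50]
}}

```text
time_s: 17.05
tcp_pos: [0.5439, -0.0956, 0.1156]
orientation: [-0.002, 2.222, -2.221]
contact_force: [-0.4, 0.1, -5.1]
finger_gap: 0.678
```

Emit:
{"op": "apply_moves", "data": {
  "moves": [0,0,0,0,0,0,50,0,0,0,0,0,0,50]
}}

```text
time_s: 17.25
tcp_pos: [0.5442, -0.0956, 0.1158]
orientation: [-0.001, 2.221, -2.221]
contact_force: [0.3, -0.1, -6.3]
finger_gap: 0.679
```

Emit:
{"op": "apply_moves", "data": {
  "moves": [0,0.004,0,0,0,0,50,0,0.009,0,0,0,0,50,0,0.009,0,0,0,0,50,0,0.006,0,0,0,0,50,0,0.003,0,0,0,0,50,0,0.002,0,0,0,0,50,0,0.0015,0,0,0,0,50,0,0.0005,0,0,0,0,50,0,0,0,0,0,0,50,0,0,0,0,0,0,50]
}}

```text
time_s: 18.25
tcp_pos: [0.5444, -0.0958, 0.0813]
orientation: [-0.001, 2.221, -2.221]
contact_force: [0.3, -0.3, -6.8]
finger_gap: 0.68
```

The right one is heavy (about 6 N). It is still hanging slightly, so I lower it a bit more before release.

Emit:
{"op": "apply_moves", "data": {
  "moves": [0,0.0005,0,0,0,0,50,0,0.0003,0,0,0,0,50,0,0,0,0,0,0,50,0,0,0,0,0,0,50]
}}

```text
time_s: 18.65
tcp_pos: [0.5446, -0.0957, 0.0812]
orientation: [-0.0, 2.22, -2.221]
contact_force: [-3.4, -0.0, 4.5]
finger_gap: 0.685
```

Emit:
{"op": "apply_moves", "data": {
  "moves": [0,0,0,0,0,0,75,0,0,0,0,0,0,100,0,0,0,0,0,0,100,0,0,0,0,0,0,100,0,0,0,0,0,0,100,0,0,0,0,0,0,100]
}}

```text
time_s: 19.25
tcp_pos: [0.5443, -0.0957, 0.0802]
orientation: [-0.001, 2.221, -2.221]
contact_force: [0.7, -0.9, -0.4]
finger_gap: 0.991
```

Emit:
{"op": "apply_moves", "data": {
  "moves": [0,-0.01,0,0,0,0,100,0,-0.035,0,0,0,0,100,0,-0.045,0,0,0,0,100,0,-0.04,0,0,0,0,100,0,-0.02,0,0,0,0,100,0,-0.005,0,0,0,0,100,0,0,0,0,0,0,100,0,0,0,0,0,0,100,0,0,0,0,0,0,100,0,0,0,0,0,0,100]
}}

```text
time_s: 20.25
tcp_pos: [0.5436, -0.0956, 0.2338]
orientation: [0.004, -2.222, 2.22]
contact_force: [0.2, 0.4, -1.2]
finger_gap: 0.999
```

```bash
python3 m.py wrist; python3 m.py top
python3 - <<'E'
from h import *
for c in ['wrist','side','top']:
    P,d=cloud(c);h=cv2.cvtColor(d['img'],cv2.COLOR_RGB2HSV)
    cv2.imwrite(f'pics/{c}2.png',d['img'][...,::-1])
    m=(abs(P[...,0]-.59)<.09)&(abs(P[...,1]+.243)<.09)&(P[...,2]<.06)&(h[...,1]<60)&(h[...,2]>80)
    n,l,st,ce=cv2.connectedComponentsWithStats(m.astype(np.uint8));
    if n<2: continue
    i=1+st[1:,4].argmax()
    p=P[l==i][:,:2].astype(np.float32);print(c,len(p),cv2.minAreaRect(p),cv2.minAreaRect(P[(l==i)&(P[...,2]<.02)][:,:2].astype(np.float32)))
E
```

```text
20.25 [ 0.5436273  -0.09557257  0.23383999] [ 0.248083    0.35012506 -1.19993175] 0.9990215932633693
L 1477 [0.6043 0.1722 0.0959] [0.0585 0.038  0.0218] 0.0984
M 357 [0.5565 0.0376 0.1226] [0.0199 0.0195 0.0091] 0.1252
M 2076 [0.5572 0.038  0.0965] [0.0595 0.061  0.0228] 0.1
R 336 [ 0.5441 -0.0968  0.1229] [0.0192 0.0186 0.009 ] 0.1254
R 2036 [ 0.5443 -0.0969  0.0966] [0.0585 0.059  0.0227] 0.1004
20.3 [ 0.54379002 -0.09559962  0.23412178] [ 0.23630299  0.16519234 -0.21240227] 0.9982717537322491
L 94 [0.604  0.1848 0.123 ] [0.0187 0.0193 0.0094] 0.1246
L 612 [0.6049 0.1846 0.0962] [0.0583 0.0606 0.0223] 0.0992
M 90 [0.5558 0.0379 0.1231] [0.0186 0.017  0.0097] 0.1249
M 653 [0.5554 0.0378 0.0964] [0.0583 0.0581 0.0226] 0.0994
R 55 [ 0.5436 -0.0695  0.094 ] [0.0349 0.0059 0.016 ] 0.0969
wrist 9654 ((0.5881661772727966, -0.2461555451154709), (0.13067349791526794, 0.1398727297782898), 7.439173221588135) ((0.5894880294799805, -0.24615339934825897), (0.12933458387851715, 0.1393696814775467), 8.011140823364258)
side 1320 ((0.5864374041557312, -0.24139553308486938), (0.131965771317482, 0.13340459764003754), 7.082957744598389) ((0.5862390398979187, -0.24072909355163574), (0.12954042851924896, 0.13226410746574402), 7.496046543121338)
```

View pics/wrist2.png

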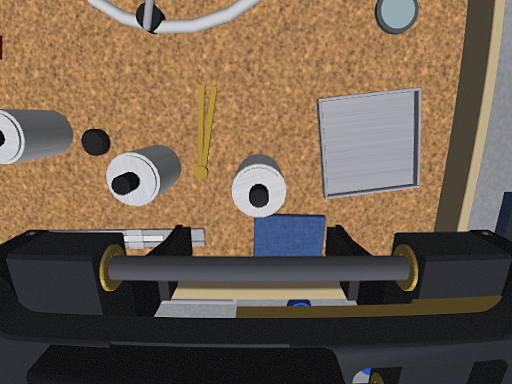

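All closed canisters stand in place: the right one is at (258,188), the middle one at (142,175), and the tray at about (370,143). Descend on the right one's knob.

Emit:
{"op": "apply_moves", "data": {
  "moves": [0,0.03,0,0,0,0,100,0,0.03,0,0,0,0,70,0,0.03,0,0,0,0,60,0,0.015,0,0,0,0,60,0,0.006,0,0,0,0,60,0,0.003,0,0,0,0,60,0,0,0,0,0,0,60,0,0,0,0,0,0,60,0,0,0,0,0,0,60]
}}

```text
time_s: 21.4
tcp_pos: [0.545, -0.0958, 0.1224]
orientation: [0.001, 2.219, -2.221]
contact_force: [0.1, -0.7, -0.1]
finger_gap: 0.601
```

Emit:
{"op": "apply_moves", "data": {
  "moves": [0,0,0,0,0,0,40,0,0,0,0,0,0,30,0,0,0,0,0,0,10,0,0,0,0,0,0,10,0,0,0,0,0,0,10,0,0,0,0,0,0,10,0,0,0,0,0,0,10,0,0,0,0,0,0,10],
  "grip_force": 35
}}

```text
time_s: 22.2
tcp_pos: [0.5443, -0.0956, 0.1212]
orientation: [-0.001, 2.221, -2.221]
contact_force: [0.3, 0.0, -0.4]
finger_gap: 0.219
```

Emit:
{"op": "apply_moves", "data": {
  "moves": [0,-0.002,0,0,0,0,10,0,-0.004,0,0,0,0,10,0,-0.006,0,0,0,0,10,0,-0.01,0,0,0,0,10,0,-0.013,0,0,0,0,10,0,-0.015,0,0,0,0,10,0,-0.015,0,0,0,0,10,0,-0.015,0,0,0,0,10,0,-0.012,0,0,0,0,10,0,-0.006,0,0,0,0,10,0,-0.002,0,0,0,0,10,0,0,0,0,0,0,10]
}}

```text
time_s: 23.4
tcp_pos: [0.5441, -0.0957, 0.2211]
orientation: [-0.001, 2.221, -2.221]
contact_force: [-0.2, 0.1, -4.9]
finger_gap: 0.219
```

Emit:
{"op": "apply_moves", "data": {
  "moves": [0,0,0,0,0,0,10,0,0,0,0,0,0,10,0,0,0,0,0,0,10]
}}

```text
time_s: 23.7
tcp_pos: [0.544, -0.0956, 0.2207]
orientation: [0.002, -2.222, 2.221]
contact_force: [0.1, 0.1, -4.1]
finger_gap: 0.221
```

Run:
```python
from h import *
s=telemetry.observe();print(s['time_s'],s['tcp_pos'],R.from_rotvec(s['orientation']).as_matrix().round(3).tolist(),s['contact_force'],s['finger_gap'])
a=camera('wrist')['img'];b=camera('side')['img']
cv2.imwrite('pics/w3.png',np.hstack([a,b])[:,:,::-1][::1])
cv2.imwrite('pics/w3.png',cv2.resize(np.hstack([a,b])[:,:,::-1],(800,300),interpolation=cv2.INTER_AREA))
# tray floor ring: wrist
P,d=cloud('wrist');z=P[...,2]
m=(abs(P[...,0]-.588)<.08)&(abs(P[...,1]+.243)<.08)&(z>.0205)&(z<.034)
p=P[m][:,:2].astype(np.float32);print('walls',len(p),cv2.minAreaRect(p))
```

```text
23.7 [ 0.54400197 -0.09561866  0.22065966] [[-1.0, -0.001, 0.001], [-0.001, 0.0, -1.0], [0.001, -1.0, -0.0]] [ 0.08170448  0.14558696 -4.1020406 ] 0.22055898396616025
walls 1864 ((0.587449312210083, -0.24202188849449158), (0.1308455616235733, 0.13146847486495972), 7.404788970947266)
```

View pics/w3.png

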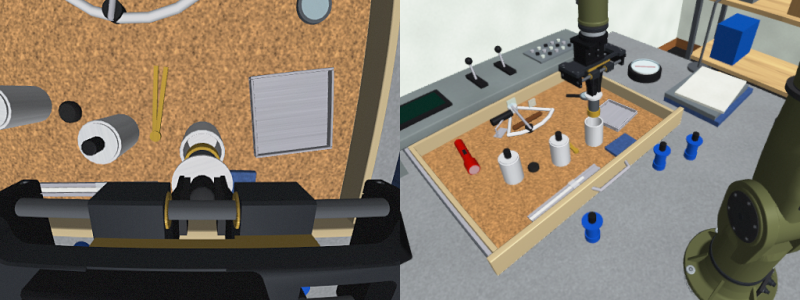

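The telescope hangs straight under the lid at (205,150), clear of the canister. Carry it to the tray centre at (0.5875, −0.242).

Emit:
{"op": "apply_moves", "data": {
  "moves": [-0.002,0,0.007,0,0,0,10,-0.004,0,0.014,0,0,0,10,-0.006,0,0.02,0,0,0,10,-0.007,0,0.022,0,0,0,10,-0.007,0,0.022,0,0,0,10,-0.006,0,0.021,0,0,0,10,-0.005,0,0.018,0,0,0,10,-0.004,0,0.013,0,0,0,10,-0.0025,0,0.009,0,0,0,10,0,0,0,0,0,0,10,0,0,0,0,0,0,10,0,0,0,0,0,0,10]
}}

```text
time_s: 25.05
tcp_pos: [0.5881, -0.24, 0.2214]
orientation: [-0.003, 2.221, -2.219]
contact_force: [0.4, -0.5, -4.8]
finger_gap: 0.224
```

Emit:
{"op": "apply_moves", "data": {
  "moves": [0,0.01,0,0,0,0,10,0,0.02,0,0,0,0,10,0,0.025,0,0,0,0,10,0,0.02,0,0,0,0,10,0,0.015,0,0,0,0,10,0,0.008,0,0,0,0,10,0,0.004,0,0,0,0,10,0,0,0,0,0,0,10,0,0,0,0,0,0,10,0,0,0,0,0,0,10]
}}

```text
time_s: 26.05
tcp_pos: [0.5886, -0.2418, 0.1204]
orientation: [0.001, 2.219, -2.221]
contact_force: [1.0, -0.0, -4.5]
finger_gap: 0.221
```

Run:
```python
from h import *
s=telemetry.observe();print(s['time_s'],s['tcp_pos'],R.from_rotvec(s['orientation']).as_matrix().round(3).tolist(),s['contact_force'],s['finger_gap'])
for c in['wrist','side']:
    P,d=cloud(c)
    if c=='wrist':cv2.imwrite('pics/w4.png',d['img'][:,:,::-1])
    Q=P.reshape(-1,3);q=Q[(abs(Q[:,0]-.5875)<.08)&(abs(Q[:,1]+.242)<.08)]
    f=q[(q[:,2]>.010)&(q[:,2]<.020)];print(c,'tray floor z',np.median(f[:,2]))
    b=q[(q[:,2]>.04)&(q[:,2]<.085)];print(len(b),b.min(0),b.max(0))
```

```text
26.05 [ 0.58861485 -0.24184838  0.12037348] [[-1.0, 0.002, 0.001], [-0.001, -0.001, -1.0], [-0.002, -1.0, 0.001]] [ 0.97332491 -0.04725621 -4.50876665] 0.22071575356820378
wrist tray floor z 0.016194774130557532
422 [ 0.59353134 -0.26204653  0.04001574] [ 0.60841502 -0.22383351  0.06551023]
side tray floor z 0.016309502665630138
182 [ 0.56602093 -0.2558353   0.04009812] [ 0.60560724 -0.21982968  0.0849451 ]
```

View pics/w4.png

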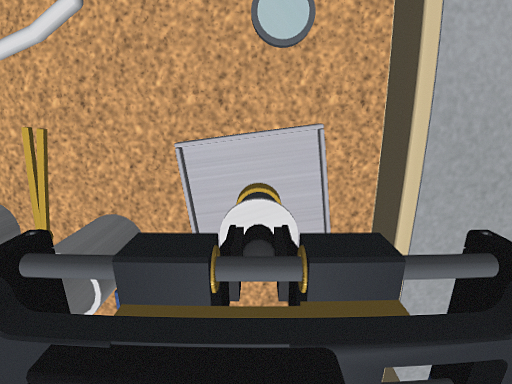

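It is centred over the tray (foot at about (260,190), roughly 10 mm above the floor). Lower gently.

Emit:
{"op": "apply_moves", "data": {
  "moves": [0,0.003,0,0,0,0,10,0,0.003,0,0,0,0,10,0,0.002,0,0,0,0,10,0,0,0,0,0,0,10,0,0,0,0,0,0,10]
}}

```text
time_s: 26.65
tcp_pos: [0.5878, -0.2417, 0.1111]
orientation: [-0.001, 2.221, -2.221]
contact_force: [0.1, -0.6, -4.8]
finger_gap: 0.221
```

Emit:
{"op": "apply_moves", "data": {
  "moves": [0,0.0005,0,0,0,0,10,0,0.0005,0,0,0,0,10,0,0,0,0,0,0,10,0,0,0,0,0,0,10]
}}

```text
time_s: 27.05
tcp_pos: [0.588, -0.2416, 0.1103]
orientation: [-0.001, 2.221, -2.221]
contact_force: [-0.1, -0.2, -4.4]
finger_gap: 0.216
```

Emit:
{"op": "apply_moves", "data": {
  "moves": [0,0.0005,0,0,0,0,10,0,0,0,0,0,0,10,0,0,0,0,0,0,10]
}}

```text
time_s: 27.35
tcp_pos: [0.5881, -0.2417, 0.1103]
orientation: [-0.0, 2.22, -2.221]
contact_force: [-1.0, 0.3, -0.1]
finger_gap: 0.222
```

Contact: the load is off the wrist. One slight press to seat it, then open.

Emit:
{"op": "apply_moves", "data": {
  "moves": [0,0.0003,0,0,0,0,10,0,0,0,0,0,0,10,0,0,0,0,0,0,25,0,0,0,0,0,0,35,0,0,0,0,0,0,45,0,0,0,0,0,0,55,0,0,0,0,0,0,60,0,0,0,0,0,0,60,0,0,0,0,0,0,60]
}}

```text
time_s: 28.25
tcp_pos: [0.5879, -0.2416, 0.1094]
orientation: [-0.001, 2.221, -2.221]
contact_force: [0.3, 0.1, 0.0]
finger_gap: 0.588
```

Emit:
{"op": "apply_moves", "data": {
  "moves": [0,-0.005,0,0,0,0,60,0,-0.015,0,0,0,0,60,0,-0.025,0,0,0,0,60,0,-0.03,0,0,0,0,60,0,-0.03,0,0,0,0,60,0,-0.02,0,0,0,0,60,0.03,0,0,0,0,0,60,0.04,0,0,0,0,0,60,0.03,0,0,0,0,0,60,0,0,0,0,0,0,60,0,0,0,0,0,0,60]
}}

```text
time_s: 29.35
tcp_pos: [0.4884, -0.242, 0.2361]
orientation: [0.003, 2.218, -2.222]
contact_force: [0.2, 0.7, -1.0]
finger_gap: 0.598
```

```bash
python3 m.py side
python3 - <<'E'
from h import *
ims=[]
for c in['wrist','side','top']:
    P,d=cloud(c);ims.append(d['img'])
    Q=P.reshape(-1,3);q=Q[(np.hypot(Q[:,0]-.588,Q[:,1]+.242)<.05)]
    for lo,hi in[(.105,.125),(.083,.095)]:
        b=q[(q[:,2]>lo)&(q[:,2]<hi)]
        if len(b)>20:print(c,len(b),(b.min(0)+b.max(0))/2,np.ptp(b,axis=0))
cv2.imwrite('pics/w5.png',cv2.resize(np.hstack(ims[:2])[:,:,::-1],(800,300),interpolation=cv2.INTER_AREA))
E
```

```text
29.35 [ 0.48835013 -0.2420499   0.236134  ] [ 0.22177012  0.68930072 -0.96247506] 0.5977229680564835
L 68 [0.6048 0.1851 0.1229] [0.0213 0.0203 0.0093] 0.1243
L 446 [0.6028 0.1859 0.0964] [0.0586 0.0594 0.0225] 0.0991
M 55 [0.5569 0.0401 0.1233] [0.0212 0.0194 0.0105] 0.1245
M 382 [0.5545 0.0405 0.0962] [0.0563 0.0586 0.0223] 0.0993
R 252 [ 0.5432 -0.0945  0.0926] [0.0593 0.0584 0.0152] 0.0943
wrist 368 [ 0.5877026  -0.24291998  0.1117265 ] [0.01870993 0.01962345 0.01029255]
wrist 1780 [ 0.58762062 -0.24298924  0.09068365] [0.05154017 0.05181653 0.00749133]
side 44 [ 0.58747227 -0.24027969  0.11107035] [0.021057   0.01966639 0.01195464]
side 151 [ 0.5876322  -0.2416422   0.08899055] [0.05209992 0.05056094 0.0119517 ]
```

View pics/w5.png

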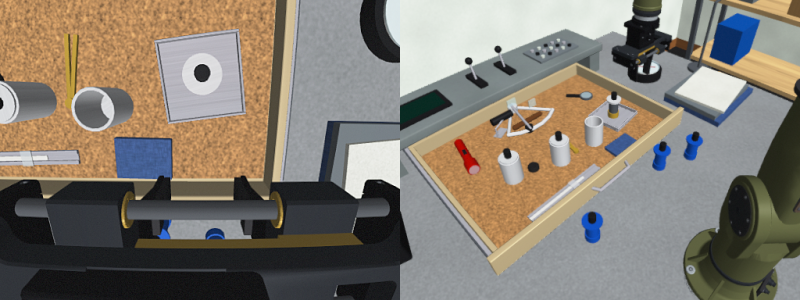

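The telescope stands upright in the middle of the tray, at (202,72) in the wrist half. The right canister is open in its place at (95,108), and the two light ones are closed in the side half at (511,165) and (559,148). The robot is clear, so I hand in.

```bash
python3 -c "
from cell import robot;print(robot.job_done())"
```

```text
the job is handed in; nothing more can be done
None
```

I lifted each canister about 35 mm by its sides, lid on, in order from left to right. I set each one back upright where it had stood. The wrist forces were about 2.4 N (left), 2 N (middle) and 6 N (right), so the right one was heavy. I then lifted its lid by the knob with the telescope hanging from it, stood it on its foot in the tray, and handed in at about 29.5 s.

**Telescope:** the last pictures show it upright, with its lid at (0.5877, −0.2425) and the tray centre at (0.5875, −0.242).

**Canisters:** the light ones are closed, and all three stand within about 2 mm of where they were. The cameras disagreed by up to 3 mm on the middle one's y, which is about their calibration error.

**Robot:** it was clear of everything at hand-in. The highest force I saw, read at the end of each move, was about 7 N, and none of the checks failed.

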